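# Cam-lock a gel tray tight in its casting stand

### The job

Close the gel casting stand: slide the blue gate in until the round head of its steel bolt sits inside the open mouth of the cam disc, then take the cam's crank handle and turn it clockwise (seen from above), about half a turn, so the hook draws the bolt in and the gate's orange seal clamps the clear tray against the backstop. Stop where the seal is properly tight: the crank then takes about 12 N of push at its handle; well short of that it would leak, and forced well beyond that the tray would crack. Let go with the cam left locked and the tray lying flat, and leave the other things on the bench alone.

Things in the scene. Friction and masses are not known exactly. Their poses are not given: they have to be found in the camera images.
- stand: White gel casting stand fixed to the bench. z up; y is the clamping line, from the cam end (-y) to the gate end (+y). Origin on the bench; its base plate reaches from x -88 to +92 and y -105 to +140 mm, top at z 12 mm. A backstop wall (48 mm high, face at y -62 mm) ends the tray bay (x -7 to +77 mm, side rails 24 mm high).
- gate: Blue gate plate, 146 x 14 x 40 mm, top 53 mm above the bench; slides along the stand's y (1.5 N friction), towards -y to close, 57 mm travel. Origin: on its inner face, 12 mm above the bench, at the stand's x = 0. Its orange seal strip stands out about 8 mm towards the tray (up to 3 mm more or less, not measured) and yields 14 N per mm. It carries the steel bolt.
- gate_handle (a point): Middle of the gate's upright black round handle, 18 mm in diameter, 36 mm high (56 to 92 mm above the bench), this point 74 mm above the bench. Gripped from above, it slides the gate. It stays 80 mm or more from the crank handle.
- bolt_head (a point): Centre of the steel bolt's end, 98 mm in front of the gate's inner face, 40 mm above the bench. The bolt is a 7 mm rod along the stand's y; an 8 mm pin points down from its end and is what the cam's hook catches. The bolt points straight at the cam's axis.
- cam_axis (a point): Point on the cam disc's upright axis, 40 mm above the bench. Blue disc, 68 mm wide, with a steel spiral hook with yellow tip; its mouth starts open to the gate. The hook catches the pin if its centre is under 22 mm from the axis and draws it in 4 mm per rad, from 23 mm at cam angle 0.44. The seal meets the seated tray with the bolt head 18 mm (+-3) from the axis.
- cam (a joint): Cam angle, rad, growing clockwise seen from above; 0 = mouth straight at the gate, crank along the stand's +x. Starts at -0.3 to 0.12; stops at -0.35 and 3.5; friction 1.3 N at the handle. Tight somewhere from 1.3 to 3.4, told only by the crank's push: 2 to 12 N within 0.6 rad after the seal meets the tray; under 7 N leaky, 16 N near cracking. Holds itself when let go.
- crank_handle (a point): Middle of the upright black round crank handle on the cam's red arm, 38 mm from the cam axis, 18 mm in diameter, 41 mm high (49 to 90 mm above the bench), this point 72 mm above the bench. It spins freely on its own pin, so a gripper holding it needs not turn while it carries it round; everything around it is lower than 54 mm.
- tray: Clear bluish gel tray, open box 80 (stand's x) x 110 (stand's y) x 28 mm, about 0.25 kg, lying loose in the bay of the stand with its bottom 12 mm above the bench; origin at the centre of its underside. It starts 1 to 8 mm off the backstop; pushed home its origin lies at y -7 mm of the stand.
- comb_green: Bystander: green gel comb, 90 x 36 x 4 mm, lying by the stand; origin at its underside.
- cap_jar: Bystander: small jar with blue cap, 44 mm wide, 55 mm high, beside the stand.
- reagent: Bystander: glass reagent bottle with blue cap, 70 mm wide, 135 mm high.
- spray: Bystander: white spray bottle with red trigger, 76 mm wide, 216 mm high.
- tip_box: Bystander: indigo pipette tip box, 127 x 87 x 72 mm.
- beaker: Bystander: glass beaker, 64 mm wide, 80 mm high.
- tube_rack: Bystander: orange rack with capped tubes, 70 x 180 x 95 mm.
Mind the look-alikes: they are no part of the job. What is meant by the tray is not pink, red or turquoise, and is the larger of those in its own colour.

How it is judged:
On the way, in this order (a step that is already met when the one before it is completed fails the run):
1. the bolt's head sits in the cam's mouth, less than 22.5 mm from the cam axis, with the cam still open (below 0.4 rad) (horizontal distance between bolt_head and cam_axis below 0.0225 m and value of joint cam below 0.4 rad), for 0.1 s.
2. the cam has been turned past 0.9 rad and the seal presses on the tray with more than 21 N (value of joint cam above 0.9 rad and contact force between gate and tray above 21 N), for 0.2 s.
At the end, for the whole second after the job is handed in: Cam left turned past 0.9 rad, bolt head under 22.5 mm from the cam axis, seal pressing on the tray with 21 to 59 N (12 N at the crank gives the middle), tray flat (0.04 rad) against the backstop (origin at y -10 to -4 mm of the stand), all at rest and released (all of step 2 and horizontal distance between bolt_head and cam_axis below 0.0225 m and contact force between gate and tray below 59 N and y of tray in the frame of stand between -0.01 and -0.004 m and angle between tray's own z axis and vertical below 0.04 rad and linear speed of each of gate, tray below 0.005 m/s and velocity of joint cam between -0.05 and 0.05 rad/s); the robot touches nothing.
It fails at once if the tray is cracked: the gate presses on it with more than 60 N (contact force between gate and tray above 60 N).
It fails at once if a bystander is moved by more than 20 mm (distance of any of comb_green, cap_jar, reagent, spray, tip_box, beaker, tube_rack from where it was at the start of the episode above 0.02 m).
It also fails if it takes over 64 s, if anything falls off the work surface, if the arm or the gripper's body presses on something with over 40 N, if the wrist force passes 120 N, or if a joint passes its speed limit or range.

### The arm

A 6-joint arm with a two-finger parallel gripper is mounted at the origin on the work surface. World frame = base frame: x ahead of the robot, y to its left, z up, the work surface at z = 0. Lengths are in m, angles in rad, forces in N, time in s.
With the tool pointing down it reaches from about 0.3 to 0.775 m from the base axis. Payload 14.6 kg.
Tool frame: the origin (TCP) lies between the finger pads; the fingertips stand 14 mm ahead of it and the grasp point (between the pads) lies 5 mm behind it; z points along the fingers, y is the line along which they close (so a half turn about z gives the same grasp; the last joint's range is limited). The gripper opens to 94 mm and grips with 3 to 60 N. Pads are 16 mm wide; open, the fingers measure 119 mm over their backs; the gripper's body (75 mm by 177 mm) begins 78 mm behind the grasp point.
Start: joints at [-0.067, 0.3, 1.521, -0, 1.321, -0.067], TCP at [0.55, -0, 0.219] pointing down, gripper open.
Joint ranges: [-3.03, 3.03], [-0.79, 2.21], [0.23, 2.52], [-1.04, 4.18], [0, 3.07], [-2.55, 2.55]. Speed limits (rad/s): [2.22, 2.22, 2.57, 3.14, 3.14, 3.14].

### API

Orientations are given as [roll, pitch, yaw] about the fixed x, y, z axes, in that order (R = Rz(yaw) Ry(pitch) Rx(roll)).
In Python, from station import ctrl gives the robot as it stands. The module is installed in compiled form; this text tells all that it offers.
- The arm moves only by the tool move_arm, never from a script. Its argument "targets" is a list of rows, each a list of 7 numbers: the opening, from -1 (shut) to 1 (fully open), then the shift along the tool's x, y, z in units of 50 mm (1.0 is 50 mm), then the turn, a rotation vector about the tool's x, y, z in rad. A call has 1 to 12 rows; each row is the pose to reach, as a shift and turn from the pose commanded when the call began, along the tool's axes at that moment; what a row does not reach only later rows make up. A row lasts 1/10 s, in which the tool goes at most 50 mm and 8.59 degrees, less where a joint would pass 70% of its speed; a pose out of reach is approached as far as the arm can. A call with a gripper value outside its range is refused whole. The fingers move at their own pace and stop on an object; "grip_force" is the grip in N (left out, the last holds). Time passes only in rows, so rows that repeat a pose let the fingers close. It gives the time, the measured TCP pose, the force, the opening and the grip force at its end, in the units of the state.
- ctrl.get_obs(): the state, without advancing time (a new reading comes with each control period).
- ctrl.camera(name): name is "scene" or "side" or "wrist"; returns (picture, depth): 480x640x3 uint8, red, green, blue; 480x640 float32, m along the optical axis (not along the pixel's ray), 0 where there is no reading.
- ctrl.camera_params(name): a dict with "intrinsics" (3x3 intrinsics, pixels), "rvec" (rotation vector, rad) and "tvec" (3), from world to camera coordinates, as OpenCV has them; the wrist camera has in their place "T_tool_cam" (4x4, takes a point from camera to tool coordinates, whose origin is the TCP and whose axes are the flange's). Camera axes: x right, y down, z forward; pixel columns grow to the right and rows downward; lengths in m; the calibration is good to about 2 mm. The wrist camera is an equidistant fisheye: a pixel r from the principal point sees the ray r / f radians off the axis. A picture is of the moment at which its call begins: read the wrist's pose just before it. camera_params takes no time and is no camera call.
- ctrl.hand_in(): hands the job in; it is judged then, once.
Trained networks look in the newest picture that a camera, given by its name, has taken for a name from the list of things; names that differ only in an ending like _2 or _b are one class to them, and where a whole thing is asked for, a point or a joint stands for the part that bears it (a point fixed in the world has none). Each returns a list of dicts, best first, with "score" (0 to 1); they miss things now and then, are a little off and sometimes report something else, mostly with a low value. They report only what shows in the picture. A call takes as long as a camera call. They do not tell look-alikes from the thing itself.
- ctrl.cut_out(camera, target): "region" (480x640 bool, what is visible of it) and "point" ([column, row] in pixels, amid what is visible of it).
- ctrl.tip_of(camera, target): "point" ([column, row] in pixels: a listed point, or the origin of a listed thing).
The state is a dict: "time_s": time; "qpos": joint angles; "joint_vel": joint speeds; "tau": joint torques, N m; "ee_pos": TCP position; "eef_rot": TCP orientation; "force": force on the tool from outside, world axes, zero at the start; "moment": the same for the moment, N m; "grip_width": finger opening in m; "grip_force": force on a finger pad.
Only numpy, scipy, OpenCV 4.12 (cv2) and the standard library are available. Lean on these libraries where they do the work, as an engineer would, in place of code of your own. Each camera call takes 0.05 s, during which the arm holds its last target. There are 200 camera calls.

## Working session

There is one attempt and no reset: what is moved stays moved. The work goes in short steps, Python scripts to look and compute and a tool call to move; the robot and the scene stay as the last step left them, time stands still between calls to the robot, and variables do not carry over. Pictures are saved under pics/ and viewed, at most 10 in all, crops included, and the job is handed in when it is done.

Besides the shell and the picture viewer there is one more tool, called after "Request:" in YAML: its name, and indented under it one key for each argument. move_arm: Moves the arm, as the interface text tells. Its arguments: {"type":"object","properties":{"targets":{"type":"array"},"grip_force":{"type":"number"}},"required":["targets"]}

```bash
mkdir -p pics; cat > h.py <<'E'
import numpy as np, cv2
from station import ctrl
from scipy.spatial.transform import Rotation as R
def snap(n):
    im,d=ctrl.camera(n); return im,d
def ray(n,px,obs=None):
    p=ctrl.camera_params(n); K=np.array(p["intrinsics"],float)
    u=(px[0]-K[0,2])/K[0,0]; v=(px[1]-K[1,2])/K[1,1]
    if "rvec" in p:
        Rm=cv2.Rodrigues(np.array(p["rvec"],float))[0]; t=np.array(p["tvec"],float).ravel()
        return -Rm.T@t, Rm.T@np.array([u,v,1.])
    r=np.hypot(u,v); c=np.array([u/r*np.sin(r),v/r*np.sin(r),np.cos(r)]) if r>1e-9 else np.array([0,0,1.])
    T=np.array(p["T_tool_cam"]); Rt=R.from_euler('xyz',obs["eef_rot"]).as_matrix()
    return np.array(obs["ee_pos"])+Rt@T[:3,3], Rt@T[:3,:3]@c
def tri(rs):
    A=np.zeros((3,3));b=np.zeros(3)
    for o,d in rs:
        d=d/np.linalg.norm(d);P=np.eye(3)-d[:,None]*d; A+=P;b+=P@o
    x=np.linalg.solve(A,b); res=[np.linalg.norm(np.cross(x-o,d/np.linalg.norm(d))) for o,d in rs]
    return x,res
def atz(r,z): o,d=r; return o+d*(z-o[2])/d[2]
def save(im,name): cv2.imwrite("pics/"+name,cv2.cvtColor(im,cv2.COLOR_RGB2BGR))
E
python3 - <<'E'
from h import *
o=ctrl.get_obs(); print(o["eef_rot"],o["force"])
Z=dict(gate_handle=.074,crank_handle=.072,bolt_head=.04,cam_axis=.04,stand=0,gate=.012,tray=.012)
ims={}
rs={k:[] for k in Z}
for c in ["scene","side","wrist"]:
    o=ctrl.get_obs(); ims[c]=snap(c)[0]; save(ims[c],c+"0.png")
    for k in Z:
        for r in ctrl.tip_of(c,k)[:2]:
            q=ray(c,r["point"],o); print(c,k,round(r["score"],2),np.round(r["point"]),np.round(atz(q,Z[k]),4))
E
```

```text
[-3.14050208e+00 -5.04034264e-05  1.57078369e+00] [-0.0677636  -0.05888897  0.01044205]
scene gate_handle 0.82 [314. 250.] [ 0.6093 -0.0256  0.074 ]
scene crank_handle 0.67 [284. 219.] [ 0.5602 -0.1663  0.072 ]
scene bolt_head 0.78 [310. 231.] [ 0.5299 -0.1009  0.04  ]
scene cam_axis 0.72 [292. 222.] [ 0.5293 -0.1639  0.04  ]
scene cam_axis 0.58 [307. 264.] [ 0.6336 -0.0289  0.04  ]
scene stand 0.73 [291. 244.] [ 0.5692 -0.1373  0.    ]
scene gate 0.87 [312. 263.] [ 0.6029 -0.0397  0.012 ]
scene tray 0.85 [289. 190.] [ 0.3934 -0.2868  0.012 ]
scene tray 0.82 [328. 205.] [ 0.3823 -0.1479  0.012 ]
side gate_handle 0.93 [331. 233.] [ 0.6146 -0.0237  0.074 ]
side crank_handle 0.42 [350. 280.] [ 0.5481 -0.1596  0.072 ]
side bolt_head 0.97 [330. 272.] [ 0.547  -0.0965  0.04  ]
side cam_axis 0.87 [339. 292.] [ 0.5235 -0.1523  0.04  ]
side cam_axis 0.64 [380. 332.] [ 0.5168 -0.2905  0.04  ]
side stand 0.92 [345. 279.] [ 0.5807 -0.1169  0.    ]
side gate 0.75 [180. 177.] [0.4673 0.4747 0.012 ]
side gate 0.7 [331. 252.] [ 0.6071 -0.0347  0.012 ]
side tray 0.96 [293. 333.] [ 0.3793 -0.1514  0.012 ]
side tray 0.84 [362. 273.] [ 0.6195 -0.1363  0.012 ]
wrist gate_handle 0.62 [385. 254.] [ 0.6074 -0.023   0.074 ]
wrist crank_handle 0.55 [322. 381.] [ 0.5512 -0.1638  0.072 ]
wrist bolt_head 0.88 [309. 320.] [ 0.5384 -0.1075  0.04  ]
wrist cam_axis 0.71 [294. 366.] [ 0.5204 -0.1663  0.04  ]
wrist cam_axis 0.22 [379. 250.] [ 0.6077 -0.0303  0.04  ]
wrist stand 0.74 [348. 317.] [ 0.5819 -0.1252  0.    ]
wrist gate 0.74 [383. 249.] [ 0.6158 -0.0376  0.012 ]
wrist tray 0.89 [372. 330.] [ 0.6089 -0.1357  0.012 ]
wrist tray 0.71 [181. 333.] [ 0.3805 -0.1458  0.012 ]
```

```bash
ls pics
```

```text
scene0.png
side0.png
wrist0.png
```

View pics/wrist0.png

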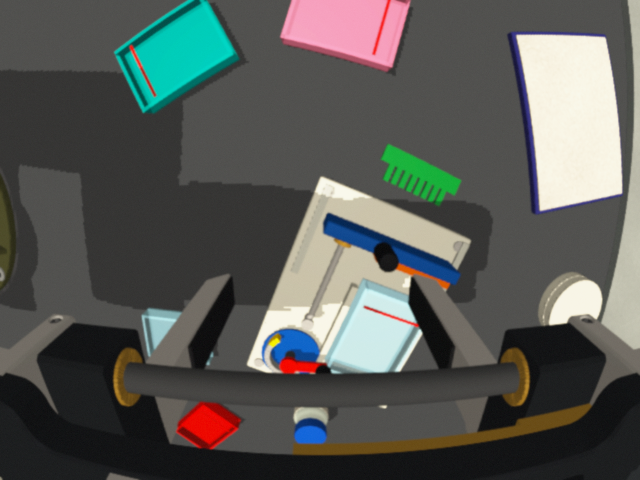

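View pics/side0.png

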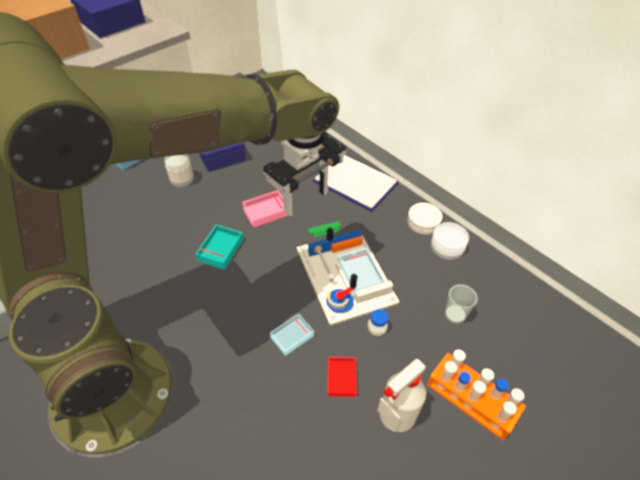

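The wrist picture shows the gate at about (390,250), with its black handle at (385,256). The bolt head is at (308,322), the blue cam at (292,350) and the crank handle at (322,370), partly hidden by the gripper. The real tray lies in the bay at (372,330), and the other trays are look-alikes. The side picture agrees with this. I'll move the wrist camera for a better view.

Request:
move_arm:
  targets:
    - [1,-0.7,0.15,0,0,0,0.1]
    - [1,-1.4,0.3,0,0,0,0.2]
    - [1,-2.1,0.45,0,0,0,0.3]
    - [1,-2.8,0.6,0,0,0,0.37]
    - [1,-2.8,0.6,0,0,0,0.37]
    - [1,-2.8,0.6,0,0,0,0.37]

```text
time_s: 1.8
ee_pos: [0.5798, -0.1404, 0.2191]
eef_rot: [-3.141, -0.0, 1.2]
force: [0.1, -0.1, -0.2]
grip_width: 0.094
grip_force: 0.0
```

```bash
cat > m.py <<'E'
from h import *
import sys
Z=dict(gate_handle=.074,crank_handle=.072,bolt_head=.04,cam_axis=.04,stand=0,gate=.012,tray=.012)
rs={k:[] for k in Z}
for c in ["scene","side","wrist"]:
    o=ctrl.get_obs(); im=snap(c)[0]; save(im,c+sys.argv[1]+".png")
    for k in sys.argv[2:]:
        for r in ctrl.tip_of(c,k)[:3]:
            q=ray(c,r["point"],o); p=atz(q,Z[k])
            if not(.45<p[0]<.7 and -.22<p[1]<.03) or r["score"]<.3: continue
            print(c,k,round(r["score"],2),np.round(r["point"]),np.round(p,4)); rs[k].append(q)
            break
for k in sys.argv[2:]:
    if len(rs[k])>1: x,e=tri(rs[k]); print(k,np.round(x,4),np.round(e,4))
print(o["ee_pos"],o["eef_rot"])
E
python3 m.py 1 gate_handle crank_handle bolt_head cam_axis stand gate tray
```

```text
scene gate_handle 0.9 [314. 248.] [ 0.6036 -0.0287  0.074 ]
scene crank_handle 0.63 [286. 219.] [ 0.556 -0.162  0.072]
scene bolt_head 0.73 [308. 235.] [ 0.546 -0.096  0.04 ]
scene cam_axis 0.97 [294. 221.] [ 0.5226 -0.164   0.04  ]
scene stand 0.66 [293. 242.] [ 0.5579 -0.1397  0.    ]
scene gate 0.63 [309. 265.] [ 0.6129 -0.04    0.012 ]
scene tray 0.7 [282. 251.] [ 0.6118 -0.133   0.012 ]
side gate_handle 0.95 [331. 235.] [ 0.6098 -0.0285  0.074 ]
side crank_handle 0.63 [351. 280.] [ 0.5517 -0.1613  0.072 ]
side bolt_head 0.84 [331. 275.] [ 0.5433 -0.1029  0.04  ]
side stand 0.69 [346. 280.] [ 0.5795 -0.1196  0.    ]
side gate 0.76 [332. 252.] [ 0.6096 -0.0369  0.012 ]
side tray 0.74 [361. 271.] [ 0.6225 -0.1305  0.012 ]
wrist gate_handle 0.84 [302.  90.] [ 0.6089 -0.0246  0.074 ]
wrist crank_handle 0.68 [302. 266.] [ 0.5518 -0.1665  0.072 ]
wrist bolt_head 0.73 [267. 204.] [ 0.5385 -0.1076  0.04  ]
wrist cam_axis 0.7 [346. 200.] [ 0.61   -0.1306  0.04  ]
wrist gate 0.9 [314. 106.] [ 0.6137 -0.0364  0.012 ]
wrist tray 0.89 [349. 200.] [ 0.6126 -0.1374  0.012 ]
gate_handle [ 0.6081 -0.0269  0.0767] [0.0018 0.0029 0.0021]
crank_handle [ 0.5526 -0.1638  0.0715] [0.0023 0.0027 0.0029]
bolt_head [ 0.5411 -0.1034  0.0376] [0.0046 0.0032 0.0054]
cam_axis [ 0.6045 -0.1054  0.129 ] [0.0099 0.0099]
stand [ 0.5709 -0.1276  0.0164] [0.0004 0.0004]
gate [ 0.6124 -0.0375  0.0119] [0.0025 0.0026 0.0018]
tray [ 0.6152 -0.1335  0.0178] [0.0038 0.0034 0.0038]
[ 0.57999003 -0.14000175  0.21944831] [3.14159176e+00 9.45377152e-06 1.20078370e+00]
```

View pics/wrist1.png

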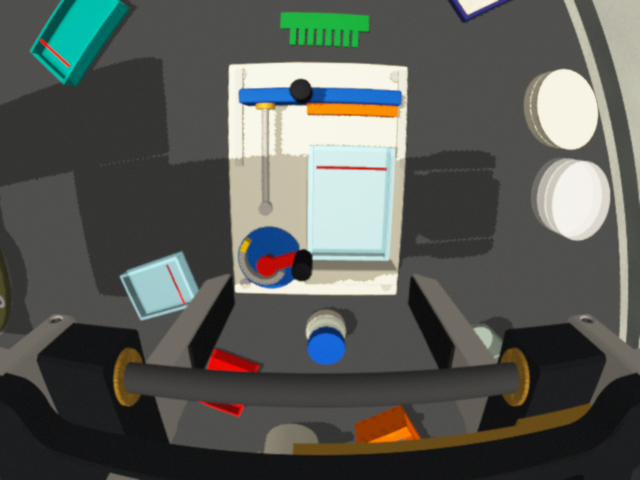

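The wrist view is now square with the stand. The gate handle is at (301,90), the bolt head at (265,208), the cam disc around (270,257) with its hub at (266,265), and the crank handle at (302,260). The tray lies at (349,203). The comb is behind the gate and the jar is at (326,340), both clear.

```bash
python3 - <<'E'
from h import *
o=ctrl.get_obs()
im=cv2.cvtColor(cv2.imread("pics/wrist1.png"),cv2.COLOR_BGR2RGB)
hsv=cv2.cvtColor(im,cv2.COLOR_RGB2HSV)
m=cv2.inRange(hsv,(100,150,60),(120,255,255)); w=m.copy()*0; w[220:295,232:308]=m[220:295,232:308]
c=max(cv2.findContours(w,0,2)[0],key=cv2.contourArea); (x,y),r=cv2.minEnclosingCircle(c); print("disc",x,y,r)
for z in(.03,.036,.042): 
    a=atz(ray("wrist",(x,y),o),z);b=atz(ray("wrist",(x+r,y),o),z); print(z,a.round(4),"rad",np.linalg.norm(a-b).round(4))
# gate line
g=m.copy(); g[120:]=0; g[:,:225]=0; g[:,410:]=0
ys,xs=np.nonzero(g); P=np.array([atz(ray("wrist",(np.mean([x_]),ys[xs==x_].min()),o),.053) for x_ in range(xs.min()+4,xs.max()-3) if not 285<x_<318 and (xs==x_).any()])
k=np.polyfit(P[:,0],P[:,1],1); print("stand yaw",np.arctan(k[0]), P[0],P[-1],np.linalg.norm(P[0]-P[-1]))
for n,px in dict(b0=(265,115),b1=(265,208)).items(): print(n,atz(ray("wrist",px,o),.04).round(4))
bm=cv2.inRange(im,(0,0,0),(45,45,45))
for n,(x0,x1,y0,y1) in dict(gh=(285,318,75,105),ch=(290,316,246,285)).items():
    s=bm[y0:y1,x0:x1]; yy,xx=np.nonzero(s); print(n,xx.min()+x0,xx.max()+x0,yy.min()+y0,yy.max()+y0)
for cam in("wrist","side","scene"):
  for n in("gate_handle","crank_handle"):
    for r in ctrl.cut_out(cam,n)[:1]:
        yy,xx=np.nonzero(r["region"]); print(cam,n,round(r["score"],2),xx.min(),xx.max(),yy.min(),yy.max(),r["point"])
E
```

```text
disc 271.22802734375 248.5543975830078 26.893657684326172
0.03 [ 0.5224 -0.1516  0.03  ] rad 0.0272
0.036 [ 0.5239 -0.1502  0.036 ] rad 0.0267
0.042 [ 0.5253 -0.1487  0.042 ] rad 0.0262
stand yaw -0.3835634405404625 [ 5.60598007e-01 -1.85857333e-04  5.30000000e-02] [ 0.68639325 -0.05113476  0.053     ] 0.13572115865980972
b0 [ 0.5686 -0.0288  0.04  ]
b1 [ 0.5352 -0.1099  0.04  ]
gh 291 311 80 103
ch 292 311 250 279
wrist gate_handle 0.57 239 401 78 215 [312.2, 101.8]
wrist crank_handle 0.61 292 312 250 280 [301.3, 266.4]
side gate_handle 0.72 308 362 228 281 [333.0, 244.2]
side crank_handle 0.62 350 356 274 287 [350.9, 278.5]
scene gate_handle 0.87 282 335 228 278 [309.1, 258.1]
```

Request:
move_arm:
  targets:
    - [1,0.8,-0.1,0,0,0,0.014]
    - [1,1.6,-0.2,0.3,0,0,0.014]
    - [1,2.33,-0.3,0.8,0,0,0.014]
    - [1,2.33,-0.3,1.4,0,0,0.014]
    - [1,2.33,-0.3,1.8,0,0,0.014]
    - [1,2.33,-0.3,1.8,0,0,0.014]

```text
time_s: 3.9
ee_pos: [0.6069, -0.0256, 0.1267]
eef_rot: [-3.137, 0.001, 1.187]
force: [-0.3, -0.2, 0.3]
grip_width: 0.0939
grip_force: 0.0
```

```bash
python3 m.py 2 gate_handle crank_handle cam_axis bolt_head
```

```text
scene gate_handle 0.62 [312. 251.] [ 0.6145 -0.0258  0.074 ]
scene cam_axis 0.69 [296. 220.] [ 0.5168 -0.1604  0.04  ]
scene bolt_head 0.9 [308. 233.] [ 0.5386 -0.1004  0.04  ]
side gate_handle 0.68 [330. 231.] [ 0.6175 -0.0187  0.074 ]
side crank_handle 0.53 [348. 281.] [ 0.5425 -0.1593  0.072 ]
side cam_axis 0.79 [341. 293.] [ 0.5241 -0.1586  0.04  ]
side bolt_head 0.55 [329. 274.] [ 0.5399 -0.0983  0.04  ]
wrist gate_handle 0.78 [320. 260.] [ 0.6091 -0.0233  0.074 ]
wrist crank_handle 0.95 [321. 434.] [ 0.5524 -0.1665  0.072 ]
wrist cam_axis 0.6 [284. 414.] [ 0.5183 -0.1603  0.04  ]
wrist bolt_head 0.72 [280. 364.] [ 0.5398 -0.1077  0.04  ]
gate_handle [ 0.6136 -0.0227  0.0779] [0.0036 0.0017 0.0039]
crank_handle [ 0.548  -0.162   0.0722] [0.006 0.006]
cam_axis [ 0.5207 -0.1586  0.0434] [0.0011 0.0023 0.0012]
bolt_head [ 0.54   -0.1013  0.043 ] [0.0025 0.0022 0.0042]
[ 0.60825667 -0.02603958  0.1299151 ] [ 3.14097052e+00 -1.73679649e-04  1.18671624e+00]
```

View pics/wrist2.png

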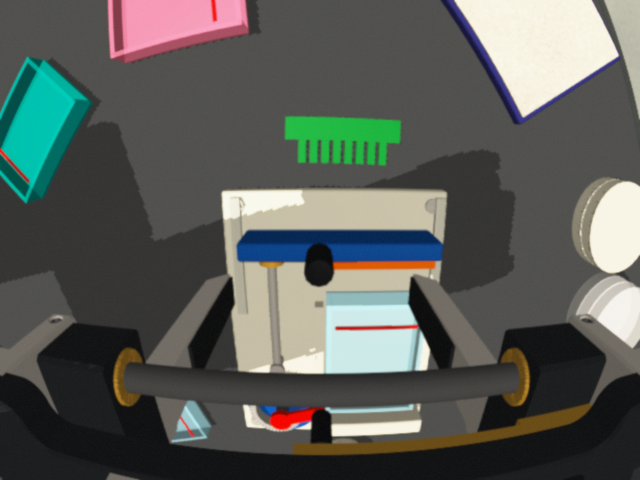

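The handle (318,262) sits midway between the fingers. I'll descend and grip it.

Request:
move_arm:
  targets:
    - [1,0.03,0,0.4,0,0,0]
    - [1,0.03,0,0.8,0,0,0]
    - [1,0.03,0,1.08,0,0,0]
    - [1,0.03,0,1.08,0,0,0]
    - [-1,0.03,0,1.08,0,0,0]
    - [-1,0.03,0,1.08,0,0,0]
    - [-1,0.03,0,1.08,0,0,0]
    - [-1,0.03,0,1.08,0,0,0]
    - [-1,0.03,0,1.08,0,0,0]
    - [-1,0.03,0,1.08,0,0,0]
  grip_force: 25

```text
time_s: 5.65
ee_pos: [0.6087, -0.0246, 0.0756]
eef_rot: [3.141, -0.0, 1.187]
force: [-0.6, -0.7, -0.1]
grip_width: 0.0497
grip_force: 0.0
```

Request:
move_arm:
  targets:
    - [-1,0,0,0,0,0,0]
    - [-1,0,0,0,0,0,0]
    - [-1,0,0,0,0,0,0]
    - [-1,0,0,0,0,0,0]
    - [-1,0,0,0,0,0,0]
    - [-1,0,0,0,0,0,0]

```text
time_s: 6.25
ee_pos: [0.6076, -0.0241, 0.0753]
eef_rot: [-3.139, 0.0, 1.187]
force: [-9.1, 2.7, 4.9]
grip_width: 0.0177
grip_force: 25.0
```

Request:
move_arm:
  targets:
    - [-1,0,-0.02,0,0,0,0]
    - [-1,-0.1,-0.02,0,0,0,0]
    - [-1,-0.2,-0.02,0,0,0,0]
    - [-1,-0.3,-0.02,0,0,0,0]
    - [-1,-0.4,-0.02,0,0,0,0]
    - [-1,-0.5,-0.02,0,0,0,0]
    - [-1,-0.56,-0.02,0,0,0,0]
    - [-1,-0.56,-0.02,0,0,0,0]

```text
time_s: 7.05
ee_pos: [0.5968, -0.0509, 0.0753]
eef_rot: [-3.141, 0.001, 1.186]
force: [-4.9, 0.5, 1.9]
grip_width: 0.0172
grip_force: 25.0
```

```bash
python3 m.py 3 gate_handle cam_axis bolt_head; python3 -c "
from h import *
o=ctrl.get_obs();print(o['force'],R.from_euler('xyz',o['eef_rot']).as_matrix().T@o['force'])"
```

```text
scene gate_handle 0.94 [309. 242.] [ 0.5942 -0.0536  0.074 ]
scene cam_axis 0.49 [294. 221.] [ 0.5214 -0.1624  0.04  ]
scene bolt_head 0.61 [304. 228.] [ 0.5268 -0.1225  0.04  ]
side gate_handle 0.59 [333. 240.] [ 0.6018 -0.0466  0.074 ]
side cam_axis 0.71 [342. 293.] [ 0.525 -0.159  0.04 ]
side bolt_head 0.7 [333. 281.] [ 0.5336 -0.1211  0.04  ]
wrist gate_handle 0.77 [321. 302.] [ 0.5976 -0.0513  0.074 ]
wrist cam_axis 0.61 [337. 350.] [ 0.5877 -0.1022  0.04  ]
gate_handle [ 0.5986 -0.0495  0.0792] [0.0004 0.0001 0.0005]
cam_axis [ 0.5496 -0.1419  0.0238] [0.0351 0.016  0.0405]
bolt_head [ 0.5308 -0.1214  0.0433] [0.0017 0.0017]
[ 0.5968483  -0.05072066  0.07536621] [-3.14084693e+00  7.74926984e-04  1.18656153e+00]
[-5.48183976  0.22740016  1.60972792] [-1.84514987 -5.16864545 -1.6043778 ]
```

Request:
move_arm:
  targets:
    - [-1,-0.04,-0.015,0,0,0,0]
    - [-1,-0.08,-0.015,0,0,0,0]
    - [-1,-0.12,-0.015,0,0,0,0]
    - [-1,-0.12,-0.015,0,0,0,0]

```text
time_s: 8.05
ee_pos: [0.5946, -0.0559, 0.0754]
eef_rot: [3.14, -0.0, 1.187]
force: [6.0, 0.1, -4.6]
grip_width: 0.0174
grip_force: 25.0
```

Request:
move_arm:
  targets:
    - [-1,-0.03,0,0,0,0,0]
    - [-1,-0.06,0,0,0,0,0]
    - [-1,-0.06,0,0,0,0,0]
    - [-1,-0.06,0,0,0,0,0]

```text
time_s: 8.45
ee_pos: [0.5935, -0.0586, 0.0754]
eef_rot: [3.141, 0.0, 1.187]
force: [5.3, -0.0, -4.6]
grip_width: 0.0175
grip_force: 25.0
```

Request:
move_arm:
  targets:
    - [-1,-0.02,0.007,0,0,0,0]
    - [-1,-0.03,0.007,0,0,0,0]
    - [-1,-0.03,0.007,0,0,0,0]

```text
time_s: 8.75
ee_pos: [0.5932, -0.0595, 0.0754]
eef_rot: [3.141, -0.001, 1.187]
force: [4.1, 4.4, -5.2]
grip_width: 0.0176
grip_force: 25.0
```

```bash
python3 m.py 4 cam_axis bolt_head; python3 -c "
from h import *
o=ctrl.get_obs();print(o['force'],R.from_euler('xyz',o['eef_rot']).as_matrix().T@o['force'])
im=cv2.imread('pics/side4.png')[215:325,290:410];a=cv2.resize(im,None,fx=4,fy=4,interpolation=2)
im=cv2.imread('pics/wrist4.png')[300:460,200:420];b=cv2.resize(im,(320,440*320//320//2),interpolation=2)
b=cv2.copyMakeBorder(b,0,a.shape[0]-b.shape[0],0,0,0)
cv2.imwrite('pics/c4.png',np.hstack([a,b]))"
```

```text
scene cam_axis 0.63 [295. 220.] [ 0.5155 -0.1636  0.04  ]
scene bolt_head 0.64 [302. 223.] [ 0.5149 -0.1382  0.04  ]
side bolt_head 0.61 [336. 288.] [ 0.5244 -0.1407  0.04  ]
bolt_head [ 0.5202 -0.139   0.0429] [0.0041 0.0041]
[ 0.59319633 -0.05946496  0.07540834] [ 3.14119141e+00 -6.44810683e-04  1.18686931e+00]
[ 3.79460691  3.74197791 -4.08826972] [4.88841467 2.11520322 4.09202969]
```

View pics/c4.png

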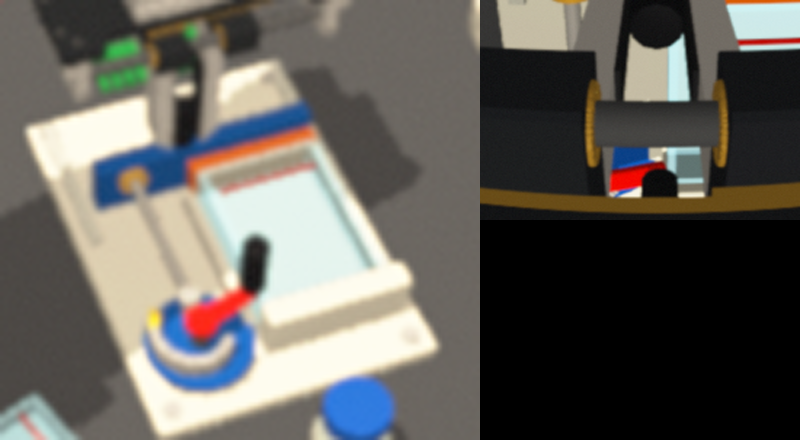

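The side crop shows the bolt head entering the cam's mouth, with the orange seal at the tray's edge. The push is now rising, so I'll take one more small step.

Request:
move_arm:
  targets:
    - [-1,-0.01,0,0,0,0,0]
    - [-1,-0.02,0,0,0,0,0]
    - [-1,-0.02,0,0,0,0,0]
    - [-1,-0.02,0,0,0,0,0]

```text
time_s: 9.6
ee_pos: [0.593, -0.0598, 0.0754]
eef_rot: [3.141, -0.002, 1.187]
force: [7.9, 8.1, -6.1]
grip_width: 0.0177
grip_force: 25.0
```

The push rises about 15 N/mm, which matches the seal pressing on a seated tray. I'll release and rise.

Request:
move_arm:
  targets:
    - [-0.4,0,0,0,0,0,0]
    - [0.2,0,0,0,0,0,0]
    - [1,0,0,0,0,0,0]
    - [1,0,0,0,0,0,0]
    - [1,0,0,0,0,0,0]
    - [1,0,0,-0.5,0,0,0]
    - [1,0,0,-1.2,0,0,0]
    - [1,-0.6,-0.2,-1.9,0,0,0]
    - [1,-1.4,-0.3,-1.9,0,0,0]
    - [1,-2.2,-0.4,-1.9,0,0,0]
    - [1,-2.4,-0.4,-1.9,0,0,0]
    - [1,-2.4,-0.4,-1.9,0,0,0]

```text
time_s: 10.8
ee_pos: [0.5288, -0.1655, 0.1706]
eef_rot: [3.141, 0.0, 1.185]
force: [-0.4, -0.2, 0.1]
grip_width: 0.0939
grip_force: 0.0
```

```bash
python3 m.py 5 cam_axis bolt_head crank_handle tray; python3 -c "
from h import *
o=ctrl.get_obs();print(o['time_s'],o['force'],ctrl.camera_params('wrist')['intrinsics'])
im=cv2.imread('pics/wrist5.png')[80:380,160:480];cv2.imwrite('pics/c5.png',cv2.resize(im,(640,600),interpolation=2))"
```

```text
scene bolt_head 0.64 [302. 226.] [ 0.5254 -0.1306  0.04  ]
scene crank_handle 0.52 [285. 219.] [ 0.5597 -0.1628  0.072 ]
scene tray 0.95 [281. 247.] [ 0.6026 -0.1438  0.012 ]
side bolt_head 0.56 [336. 287.] [ 0.5269 -0.1387  0.04  ]
side crank_handle 0.48 [350. 280.] [ 0.549  -0.1597  0.072 ]
side tray 0.71 [366. 274.] [ 0.6231 -0.1458  0.012 ]
wrist cam_axis 0.67 [304. 237.] [ 0.5159 -0.1616  0.04  ]
wrist bolt_head 0.83 [304. 211.] [ 0.5241 -0.1413  0.04  ]
wrist crank_handle 0.87 [347. 237.] [ 0.5502 -0.1659  0.072 ]
wrist tray 0.93 [393. 176.] [ 0.606  -0.1461  0.012 ]
bolt_head [ 0.5246 -0.1376  0.0384] [0.0054 0.0029 0.004 ]
crank_handle [ 0.552  -0.1638  0.0696] [0.005  0.0054 0.0032]
tray [ 0.6099 -0.1449  0.0192] [0.0061 0.0095 0.0049]
[ 0.52926037 -0.16406843  0.17036684] [-3.14148004e+00 -4.10227512e-06  1.18737337e+00]
11.55 [-0.11287645 -1.63763172 -0.47694147] [[371.64829954   0.         321.02973768]
 [  0.         371.64829954 238.52539688]
 [  0.           0.           1.        ]]
```

View pics/c5.png

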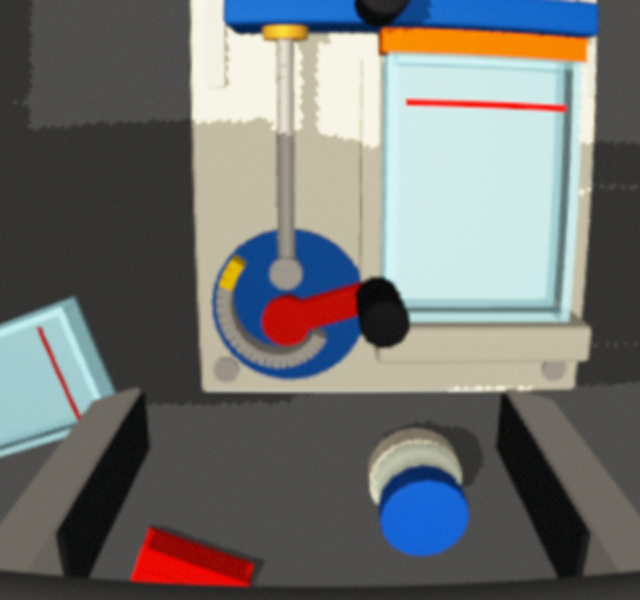

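Bolt head (286,273 in the crop) sits inside the cam's mouth. The tray is seated at the backstop with the seal against it, and the crank handle is at (382,312) in the crop. Now I'll compute the crank geometry.

```bash
python3 - <<'E'
from h import *
o=ctrl.get_obs()
im=cv2.cvtColor(cv2.imread("pics/wrist5.png"),cv2.COLOR_BGR2RGB)
f=lambda px,z:atz(ray("wrist",px,o),z)
cp=lambda x,y:(160+x/2,80+y/2)
th=1.18737-np.pi/2; ux=np.array([np.cos(th),np.sin(th),0]); uy=np.array([-ux[1],ux[0],0])
for z in(.02,.03,.036): 
    a=f(cp(288,304),z); print("disc",z,a.round(4),"r",np.linalg.norm(a-f(cp(363,304),z)).round(4),np.linalg.norm(a-f(cp(288,379),z)).round(4))
for z in (.05,.056):print("hub",f(cp(287,321),z).round(4))
b=f(cp(286,272),.043); print("bolt",b.round(4))
print("handle top",f(cp(378,296),.09).round(4),"bottom",f(cp(384,328),.05).round(4))
for r in ctrl.cut_out("wrist","crank_handle")[:1]:
    yy,xx=np.nonzero(r["region"]);print(xx.min(),xx.max(),yy.min(),yy.max())
# axis: on line of bolt
for c in (f(cp(288,304),.034),f(cp(287,321),.054)):
    print("bolt rel axis, stand frame",((b-c)@ux).round(4),((b-c)@uy).round(4))
    h=np.array([.551,-.165,.072]); print("crank rel",((h-c)@ux).round(4),((h-c)@uy).round(4))
E
```

```text
disc 0.02 [ 0.5143 -0.1629  0.02  ] r 0.033 0.0352
disc 0.03 [ 0.5157 -0.1606  0.03  ] r 0.0319 0.0341
disc 0.036 [ 0.5166 -0.1592  0.036 ] r 0.0313 0.0334
hub [ 0.5155 -0.1623  0.05  ]
hub [ 0.5164 -0.1608  0.056 ]
bolt [ 0.522 -0.145  0.043]
handle top [ 0.554  -0.1557  0.09  ] bottom [ 0.5505 -0.1796  0.05  ]
338 364 218 253
bolt rel axis, stand frame -0.0002 0.0157
crank rel 0.0342 0.008
bolt rel axis, stand frame -0.0007 0.0174
crank rel 0.0337 0.0096
```

Request:
move_arm:
  targets:
    - [1,0.15,0.44,0.3,0,0,0]
    - [1,0.15,0.44,0.8,0,0,0]
    - [1,0.15,0.44,1.3,0,0,0]
    - [1,0.15,0.44,1.7,0,0,0]
    - [1,0.15,0.44,1.95,0,0,0]
    - [1,0.15,0.44,1.95,0,0,0]
    - [-0.2,0.15,0.44,1.95,0,0,0]
    - [-0.5,0.15,0.44,1.95,0,0,0]
    - [-0.5,0.15,0.44,1.95,0,0,0]
    - [-0.5,0.15,0.44,1.95,0,0,0]
    - [-0.5,0.15,0.44,1.95,0,0,0]
    - [-0.5,0.15,0.44,1.95,0,0,0]

```text
time_s: 12.8
ee_pos: [0.5523, -0.1657, 0.0731]
eef_rot: [3.141, 0.0, 1.187]
force: [0.9, 0.0, 0.2]
grip_width: 0.0494
grip_force: 0.0
```

Request:
move_arm:
  targets:
    - [-1,0,0,0,0,0,0]
    - [-1,0,0,0,0,0,0]
    - [-1,0,0,0,0,0,0]
    - [-1,0,0,0,0,0,0]
    - [-1,0,0,0,0,0,0]
  grip_force: 20

```text
time_s: 13.3
ee_pos: [0.5521, -0.1657, 0.0729]
eef_rot: [-3.141, 0.0, 1.187]
force: [-2.4, 0.3, 2.0]
grip_width: 0.0177
grip_force: 20.0
```

Request:
move_arm:
  targets:
    - [-1,-0.09,0.016,0,0,0,0]
    - [-1,-0.181,0.022,0,0,0,0]
    - [-1,-0.256,0.018,0,0,0,0]
    - [-1,-0.332,0.007,0,0,0,0]
    - [-1,-0.332,0.007,0,0,0,0]

```text
time_s: 13.8
ee_pos: [0.5462, -0.1822, 0.073]
eef_rot: [3.141, 0.001, 1.186]
force: [0.5, -3.6, -1.8]
grip_width: 0.0176
grip_force: 20.0
```

Request:
move_arm:
  targets:
    - [-1,-0.073,-0.019,0,0,0,0]
    - [-1,-0.145,-0.045,0,0,0,0]
    - [-1,-0.145,-0.045,0,0,0,0]

```text
time_s: 14.1
ee_pos: [0.5417, -0.188, 0.0731]
eef_rot: [3.14, 0.001, 1.186]
force: [3.1, -4.8, -1.9]
grip_width: 0.0173
grip_force: 20.0
```

```bash
cat > crank.py <<'E'
import sys,json
from h import *
from scipy.optimize import least_squares
# argv: commanded point x y (stand-aligned mm, rel C0), target angles
C0=np.array([.516,-.161]); th=1.1868-np.pi/2; ux=np.array([np.cos(th),np.sin(th)]); uy=np.array([-ux[1],ux[0]])
S=lambda p:np.array([(p-C0)@ux,(p-C0)@uy])*1e3
o=ctrl.get_obs(); m=S(np.array(o["ee_pos"][:2]))
try: pts=json.load(open("pts.json"))
except: pts=[list(S(np.array(p))) for p in ([.5521,-.1657],[.5462,-.1822])]
pts.append(list(m)); json.dump(pts,open("pts.json","w"))
P=np.array(pts)
c=least_squares(lambda c:np.append(np.hypot(*(P-c).T)-38,(c-[-1.4,-1.2])*.1),[-1.4,-1.2]).x
a=np.arctan2(-(m-c)[1],(m-c)[0])
F=np.array(o["force"][:2]); f=np.array([F@ux,F@uy]); t=np.array([-np.sin(a),-np.cos(a)]); r=np.array([np.cos(a),-np.sin(a)])
print("t",o["time_s"],"meas",m.round(1),"C",c.round(2),"angle",a.round(3),"resist",(-f@t).round(2),"radial",(f@r).round(2))
cmd=np.array(eval(sys.argv[1]))
for b in map(float,sys.argv[2:]):
    q=c+38*np.array([np.cos(b),-np.sin(b)]); d=(q-cmd)/50; print(b,"row dx,dy",d[1].round(3),d[0].round(3),"cmd",q.round(2))
E
python3 crank.py "[33.5,-14.7]" .5 .6 .7 .8 .9 1.0
```

```text
t 14.1 meas [ 33.9 -15.4] C [-1.34 -1.19] angle 0.384 resist -1.29 radial 5.55
0.5 row dx,dy -0.094 -0.03 cmd [ 32.01 -19.41]
0.6 row dx,dy -0.159 -0.07 cmd [ 30.02 -22.64]
0.7 row dx,dy -0.219 -0.116 cmd [ 27.72 -25.67]
0.8 row dx,dy -0.275 -0.167 cmd [ 25.13 -28.45]
0.9 row dx,dy -0.325 -0.224 cmd [ 22.28 -30.95]
1.0 row dx,dy -0.369 -0.286 cmd [ 19.19 -33.16]
```

Request:
move_arm:
  targets:
    - [-1,-0.094,-0.03,0,0,0,0]
    - [-1,-0.159,-0.07,0,0,0,0]
    - [-1,-0.219,-0.116,0,0,0,0]
    - [-1,-0.275,-0.167,0,0,0,0]
    - [-1,-0.275,-0.167,0,0,0,0]
    - [-1,-0.275,-0.167,0,0,0,0]

```text
time_s: 14.7
ee_pos: [0.5285, -0.1971, 0.073]
eef_rot: [-3.141, 0.001, 1.187]
force: [0.7, -4.0, 0.2]
grip_width: 0.0174
grip_force: 20.0
```

```bash
python3 crank.py "[25.13-5*.25*0-5*0+ (33.5-.167*50-25.13),-28.45]" .9 1.0 1.1 1.2
```

```text
t 14.7 meas [ 25.1 -28.8] C [-1.34 -1.42] angle 0.804 resist -0.89 radial 4.01
0.9 row dx,dy -0.055 -0.057 cmd [ 22.28 -31.19]
1.0 row dx,dy -0.099 -0.119 cmd [ 19.19 -33.4 ]
1.1 row dx,dy -0.137 -0.185 cmd [ 15.89 -35.29]
1.2 row dx,dy -0.168 -0.254 cmd [ 12.43 -36.84]
```

Request:
move_arm:
  targets:
    - [-1,-0.055,-0.057,0,0,0,0]
    - [-1,-0.099,-0.119,0,0,0,0]
    - [-1,-0.137,-0.185,0,0,0,0]
    - [-1,-0.168,-0.254,0,0,0,0]
    - [-1,-0.168,-0.254,0,0,0,0]
    - [-1,-0.168,-0.254,0,0,0,0]

```text
time_s: 15.3
ee_pos: [0.5135, -0.1999, 0.073]
eef_rot: [-3.141, 0.0, 1.187]
force: [-0.8, -4.3, 1.4]
grip_width: 0.0176
grip_force: 20.0
```

```bash
python3 crank.py "[12.43,-36.84]" 1.3 1.4 1.5 1.6
```

```text
t 15.3 meas [ 12.3 -37. ] C [-1.36 -1.5 ] angle 1.205 resist -0.75 radial 4.34
1.3 row dx,dy -0.026 -0.072 cmd [  8.81 -38.12]
1.4 row dx,dy -0.042 -0.147 cmd [  5.1  -38.95]
1.5 row dx,dy -0.051 -0.222 cmd [  1.33 -39.41]
1.6 row dx,dy -0.053 -0.298 cmd [ -2.47 -39.49]
```

Request:
move_arm:
  targets:
    - [-1,-0.026,-0.072,0,0,0,0]
    - [-1,-0.042,-0.147,0,0,0,0]
    - [-1,-0.051,-0.222,0,0,0,0]
    - [-1,-0.053,-0.298,0,0,0,0]
    - [-1,-0.053,-0.298,0,0,0,0]
    - [-1,-0.053,-0.298,0,0,0,0]

```text
time_s: 15.9
ee_pos: [0.499, -0.1967, 0.0731]
eef_rot: [3.141, 0.0, 1.187]
force: [0.9, -4.2, 1.5]
grip_width: 0.0175
grip_force: 20.0
```

```bash
python3 crank.py "[-2.47,-39.49]" 1.65 1.7 1.75 1.8
```

```text
t 15.9 meas [ -2.3 -39.5] C [-1.35 -1.5 ] angle 1.597 resist 2.54 radial 3.45
1.65 row dx,dy 0.002 -0.038 cmd [ -4.36 -39.38]
1.7 row dx,dy 0.006 -0.076 cmd [ -6.25 -39.18]
1.75 row dx,dy 0.012 -0.113 cmd [ -8.13 -38.89]
1.8 row dx,dy 0.02 -0.15 cmd [ -9.99 -38.5 ]
```

Request:
move_arm:
  targets:
    - [-1,0.002,-0.038,0,0,0,0]
    - [-1,0.006,-0.076,0,0,0,0]
    - [-1,0.006,-0.076,0,0,0,0]
    - [-1,0.006,-0.076,0,0,0,0]

```text
time_s: 16.3
ee_pos: [0.496, -0.1952, 0.0731]
eef_rot: [3.14, 0.0, 1.187]
force: [4.5, -6.0, -2.2]
grip_width: 0.018
grip_force: 20.0
```

```bash
python3 crank.py "[-6.25,-39.18]" 1.75 1.8 1.85 1.9
```

```text
t 16.3 meas [ -5.7 -39.2] C [-1.35 -1.49] angle 1.685 resist 6.82 radial 3.09
1.75 row dx,dy 0.006 -0.037 cmd [ -8.12 -38.88]
1.8 row dx,dy 0.014 -0.075 cmd [ -9.98 -38.49]
1.85 row dx,dy 0.023 -0.111 cmd [-11.82 -38.02]
1.9 row dx,dy 0.035 -0.148 cmd [-13.64 -37.45]
```

Request:
move_arm:
  targets:
    - [-1,0.003,-0.02,0,0,0,0]
    - [-1,0.006,-0.037,0,0,0,0]
    - [-1,0.006,-0.037,0,0,0,0]
    - [-1,0.006,-0.037,0,0,0,0]

```text
time_s: 16.7
ee_pos: [0.4947, -0.1944, 0.0731]
eef_rot: [3.14, 0.0, 1.187]
force: [5.9, -7.1, -3.3]
grip_width: 0.0176
grip_force: 20.0
```

```bash
python3 crank.py "[-8.12,-38.88]" 1.8 1.85 1.9 1.95 2.0 2.05 2.1
```

```text
t 16.7 meas [ -7.2 -39. ] C [-1.34 -1.47] angle 1.727 resist 8.68 radial 3.09
1.8 row dx,dy 0.008 -0.037 cmd [ -9.98 -38.48]
1.85 row dx,dy 0.018 -0.074 cmd [-11.82 -38.  ]
1.9 row dx,dy 0.029 -0.11 cmd [-13.63 -37.43]
1.95 row dx,dy 0.042 -0.146 cmd [-15.41 -36.77]
2.0 row dx,dy 0.057 -0.181 cmd [-17.16 -36.03]
2.05 row dx,dy 0.074 -0.215 cmd [-18.86 -35.19]
2.1 row dx,dy 0.092 -0.248 cmd [-20.53 -34.28]
```

Request:
move_arm:
  targets:
    - [-1,0.004,-0.018,0,0,0,0]
    - [-1,0.008,-0.037,0,0,0,0]
    - [-1,0.008,-0.037,0,0,0,0]
    - [-1,0.008,-0.037,0,0,0,0]

```text
time_s: 17.1
ee_pos: [0.4931, -0.1934, 0.0732]
eef_rot: [3.139, 0.0, 1.187]
force: [5.6, -8.1, -3.3]
grip_width: 0.0178
grip_force: 20.0
```

```bash
python3 crank.py "[-9.98,-38.48]" 1.85 1.9; python3 m.py 6 bolt_head cam_axis
```

```text
t 17.1 meas [ -9.1 -38.6] C [-1.34 -1.46] angle 1.776 resist 9.2 radial 3.64
1.85 row dx,dy 0.01 -0.037 cmd [-11.81 -37.99]
1.9 row dx,dy 0.021 -0.073 cmd [-13.62 -37.42]
scene bolt_head 0.83 [301. 226.] [ 0.5259 -0.1348  0.04  ]
scene cam_axis 0.71 [294. 224.] [ 0.5316 -0.1563  0.04  ]
side cam_axis 0.61 [343. 291.] [ 0.5327 -0.157   0.04  ]
wrist bolt_head 0.77 [336. 180.] [ 0.5222 -0.1449  0.04  ]
wrist cam_axis 0.55 [336. 214.] [ 0.5156 -0.1623  0.04  ]
bolt_head [ 0.5203 -0.1434  0.032 ] [0.0031 0.0031]
cam_axis [ 0.525  -0.1598  0.0408] [0.0057 0.0065 0.0096]
[ 0.49310567 -0.19341724  0.07312413] [3.13954757e+00 4.39082960e-04 1.18680436e+00]
```

Request:
move_arm:
  targets:
    - [-1,0.01,-0.037,0,0,0,0]
    - [-1,0.021,-0.073,0,0,0,0]
    - [-1,0.021,-0.073,0,0,0,0]
    - [-1,0.021,-0.073,0,0,0,0]

```text
time_s: 17.95
ee_pos: [0.4901, -0.1912, 0.0732]
eef_rot: [3.139, 0.001, 1.187]
force: [4.6, -8.5, -4.2]
grip_width: 0.0177
grip_force: 20.0
```

```bash
python3 crank.py "[-13.62,-37.42]" 1.95 2.0
```

```text
t 17.95 meas [-12.7 -37.6] C [-1.33 -1.45] angle 1.875 resist 8.96 radial 3.62
1.95 row dx,dy 0.013 -0.036 cmd [-15.4  -36.75]
2.0 row dx,dy 0.028 -0.07 cmd [-17.14 -36.  ]
```

Request:
move_arm:
  targets:
    - [-1,0.013,-0.036,0,0,0,0]
    - [-1,0.028,-0.07,0,0,0,0]
    - [-1,0.028,-0.07,0,0,0,0]
    - [-1,0.028,-0.07,0,0,0,0]

```text
time_s: 18.35
ee_pos: [0.4874, -0.1886, 0.0732]
eef_rot: [3.14, 0.001, 1.187]
force: [5.3, -7.8, -2.3]
grip_width: 0.0175
grip_force: 20.0
```

```bash
python3 crank.py "[-17.14,-36.0]" 2.05 2.1; python3 - <<'E'
from h import *
import time
for i in range(3):
    im,_=snap("wrist"); o=ctrl.get_obs(); print(np.round(o["force"],2),np.round(o["moment"],2))
save(im,"wrist7.png"); cv2.imwrite("pics/c7.png",cv2.resize(cv2.cvtColor(im,cv2.COLOR_RGB2BGR)[60:360,180:500],(640,600),interpolation=2))
E
```

```text
t 18.35 meas [-16.2 -36.3] C [-1.32 -1.44] angle 1.975 resist 9.32 radial 1.73
2.05 row dx,dy 0.017 -0.034 cmd [-18.84 -35.16]
2.1 row dx,dy 0.035 -0.067 cmd [-20.51 -34.24]
[ 4.96 -8.63 -2.12] [-1.71 -0.89 -0.03]
[ 4.81 -8.13 -2.38] [-1.71 -0.94  0.04]
[ 4.89 -8.69 -2.07] [-1.68 -0.98 -0.04]
```

View pics/c7.png

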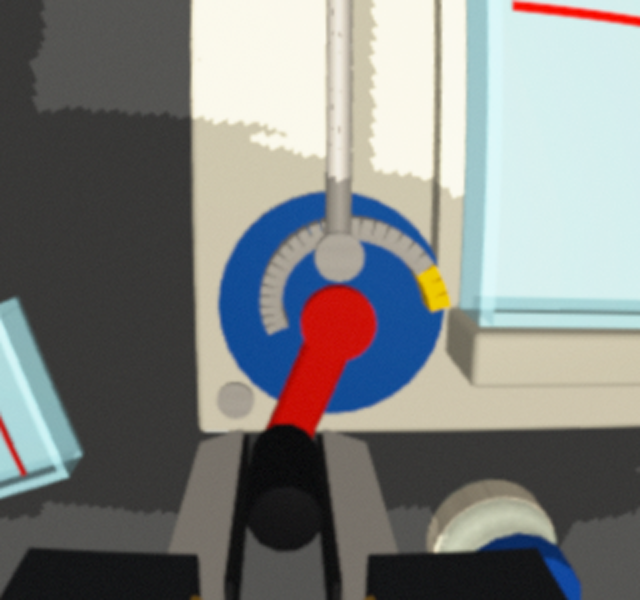

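The picture shows the hook wrapped around the bolt head at (338,257) with its yellow tip past it at (433,288). The crank is near 2.0 rad, so the pin is caught. I'll continue in small steps, watching the push.

Request:
move_arm:
  targets:
    - [-1,0.017,-0.034,0,0,0,0]
    - [-1,0.035,-0.067,0,0,0,0]

```text
time_s: 18.7
ee_pos: [0.4853, -0.1862, 0.0733]
eef_rot: [3.138, 0.001, 1.187]
force: [7.8, -14.1, -6.7]
grip_width: 0.0176
grip_force: 20.0
```

```bash
python3 crank.py "[-20.51,-34.24]" 2.15 2.2
```

```text
t 18.7 meas [-19.  -34.9] C [-1.31 -1.43] angle 2.058 resist 15.87 radial 3.1
2.15 row dx,dy 0.02 -0.032 cmd [-22.11 -33.23]
2.2 row dx,dy 0.042 -0.063 cmd [-23.67 -32.15]
```

Request:
move_arm:
  targets:
    - [-1,0,0,0,0,0,0]
    - [-1,0,0,0,0,0,0]
    - [-1,0,0,0,0,0,0]

```text
time_s: 19.0
ee_pos: [0.4851, -0.1861, 0.0732]
eef_rot: [3.139, 0.001, 1.187]
force: [6.6, -11.6, -5.8]
grip_width: 0.0176
grip_force: 20.0
```

```bash
python3 crank.py "[-20.51,-34.24]" 2.15 2.2
```

```text
t 19.0 meas [-19.2 -34.8] C [-1.3  -1.42] angle 2.063 resist 13.14 radial 2.34
2.15 row dx,dy 0.02 -0.032 cmd [-22.1  -33.22]
2.2 row dx,dy 0.042 -0.063 cmd [-23.66 -32.14]
```

```bash
python3 - <<'E'
from h import *
for c in("side","scene"): im,_=snap(c); save(im,c+"8.png")
o=ctrl.get_obs(); print(o["force"])
th=1.1868-np.pi/2; uy=np.array([-np.sin(th),np.cos(th),0])
g=np.array([.608,-.026,.074])-.0386*uy   # handle now
for c in("side","scene"):
    p=ctrl.camera_params(c); pr=lambda x:cv2.projectPoints(np.array([x]),np.array(p["rvec"],float),np.array(p["tvec"],float),np.array(p["intrinsics"],float),None)[0].ravel()
    a,b=pr(g),pr(g-.001*uy); print(c,"handle px",a.round(1),"px per mm",(b-a).round(3))
a=cv2.imread("pics/side5.png");b=cv2.imread("pics/side8.png");e=cv2.imread("pics/scene5.png");f=cv2.imread("pics/scene8.png")
cr=lambda i,x,y:cv2.resize(i[y-50:y+50,x-65:x+65],(390,300),interpolation=2)
cv2.imwrite("pics/c8.png",np.vstack([np.hstack([cr(a,335,255),cr(b,335,255)]),np.hstack([cr(e,305,245),cr(f,305,245)])]))
E
```

```text
[  6.64260945 -11.77966974  -3.30660274]
side handle px [335.1 245.6] px per mm [0.147 0.293]
scene handle px [306.4 240.5] px per mm [-0.192 -0.22 ]
```

View pics/c8.png

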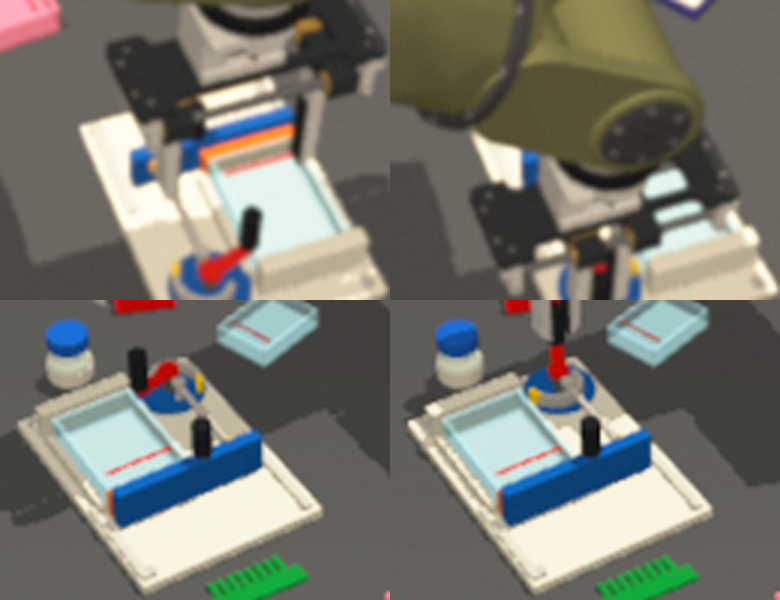

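The scene camera sees the gate clearly before and after, so I'll track its movement at sub-pixel level to get the seal's compression.

```bash
python3 - <<'E'
from h import *
L=lambda n:cv2.cvtColor(cv2.imread(f"pics/scene{n}.png"),cv2.COLOR_BGR2GRAY).astype(np.float32)
d=np.array([-.192,-.22]);d2=d@d
I={n:L(n) for n in(1,4,5,6,8)}
def sh(a,b,x0,x1,y0,y1):
    T=a[y0:y1,x0:x1]; W=np.eye(2,3,dtype=np.float32)
    cc,W=cv2.findTransformECC(T,b[y0:y1,x0:x1].copy(),W,cv2.MOTION_TRANSLATION,(3,200,1e-5),None,3); return W[:,2],cc
for n in(4,6,8):
    for nm,box in dict(gate=(277,331,238,272),gate_handle=(299,318,230,252),plate=(270,350,262,296),comb=(300,350,276,302)).items():
        try: s,cc=sh(I[5],I[n],*box); print(n,nm,s.round(2),"mm along -y",(s@d/d2).round(2),cc)
        except cv2.error: print(n,nm,"fail")
E
```

```text
4 gate [ 0.74 -0.36] mm along -y -0.73 0.9515089678577718
4 gate_handle [ 1.7  -0.37] mm along -y -2.88 0.8834028834319326
4 plate [0.41 0.31] mm along -y -1.72 0.9479989450115347
4 comb [0.07 0.01] mm along -y -0.18 0.9992360307350238
6 gate [-0.2  -0.22] mm along -y 1.04 0.9887798927382002
6 gate_handle [-0.2  -0.33] mm along -y 1.31 0.9525620167674468
6 plate [-0.12 -0.12] mm along -y 0.59 0.9982066673802447
6 comb [ 0.   -0.01] mm along -y 0.04 0.9999699327500837
8 gate [-0.37 -0.4 ] mm along -y 1.87 0.9805489402493127
8 gate_handle [-0.33 -0.37] mm along -y 1.71 0.94089485603533
8 plate [-0.16 -0.18] mm along -y 0.81 0.9939700189776658
8 comb [-0.01 -0.01] mm along -y 0.06 0.999969153565036
```

The gate has travelled about 2 to 2.5 mm beyond first contact, which means roughly 30 to 35 N on the seal. The crank push reads about 13 N. Both put it in the tight range, so I'll relieve the push, open and leave.

Request:
move_arm:
  targets:
    - [-1,-0.012,0.023,0,0,0,0]
    - [-1,-0.012,0.023,0,0,0,0]
    - [-1,-0.012,0.023,0,0,0,0]

```text
time_s: 19.4
ee_pos: [0.4856, -0.1867, 0.0732]
eef_rot: [3.14, 0.001, 1.187]
force: [3.9, -8.1, -1.9]
grip_width: 0.0176
grip_force: 20.0
```

Request:
move_arm:
  targets:
    - [-0.6,0,0,0,0,0,0]
    - [-0.2,0,0,0,0,0,0]
    - [0,0,0,0,0,0,0]
    - [0,0,0,0,0,0,0]
    - [0,0,0,0,0,0,0]
    - [0,0,0,-0.5,0,0,0]
    - [0,0,0,-1.2,0,0,0]
    - [0,0,0,-2,0,0,0]
    - [0,0,0,-2.4,0,0,0]
    - [0,0,0,-2.4,0,0,0]

```text
time_s: 20.4
ee_pos: [0.486, -0.1864, 0.1957]
eef_rot: [3.137, 0.0, 1.187]
force: [0.3, -0.3, -0.8]
grip_width: 0.0472
grip_force: 0.0
```

```bash
python3 - <<'E'
from h import *
im,_=snap("scene"); save(im,"scene9.png")
L=lambda n:cv2.cvtColor(cv2.imread(f"pics/scene{n}.png"),cv2.COLOR_BGR2GRAY).astype(np.float32)
d=np.array([-.192,-.22]);d2=d@d
def sh(a,b,x0,x1,y0,y1):
    return cv2.findTransformECC(a[y0:y1,x0:x1].copy(),b[y0:y1,x0:x1].copy(),np.eye(2,3,dtype=np.float32),cv2.MOTION_TRANSLATION,(3,200,1e-5),None,3)[1][:,2]
for n in(5,8): 
    for box in((277,331,238,272),(299,318,230,252)): s=sh(L(n),L(9),*box); print(n,s.round(2),(s@d/d2).round(2))
o=ctrl.get_obs();print(o["time_s"],o["force"],o["grip_width"])
im,_=snap("wrist"); save(im,"wrist9.png"); cv2.imwrite("pics/c9.png",cv2.cvtColor(im,cv2.COLOR_RGB2BGR))
E
```

```text
5 [-0.37 -0.43] 1.93
5 [-0.34 -0.37] 1.72
8 [-0.   -0.05] 0.12
8 [-0.01 -0.03] 0.1
20.45 [ 0.57476865 -0.22328969 -0.15767185] 0.04697964973393042
```

View pics/c9.png

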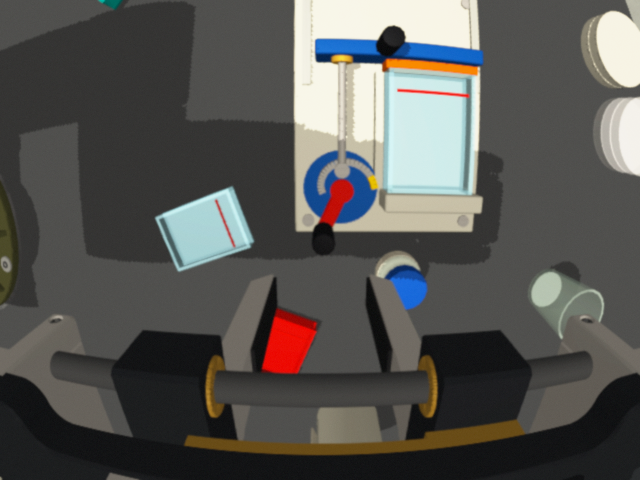

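The crank at (323,238) has stayed put, the hook holds the bolt, the tray is flat against the backstop, and the gripper is clear. I'll hand in.

```bash
python3 -c "
from station import ctrl
print(ctrl.hand_in())"
```

```text
the job is handed in; nothing more can be done
None
```

The gate is closed and the cam left locked at about 2.06 rad, with the crank push reading about 13 N and the seal pressing on the tray at roughly 27 to 35 N (estimated from gate travel); the job is handed in, but no verdict came back.

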